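# Roll-test the brass tube from the stock bin

### The job

Pick the round brass tube out of the blue stock bin, lay it across the upper part of the yellow test ramp, uphill of the closed steel gate, and let go so that it rests there by itself. Then press the red pad fully down to drop the gate, so that the tube rolls freely, untouched, into the green tray at the ramp's foot. Leave the other three bars in the bin.

Things in the scene. Friction and masses are not known exactly. Their poses are not given: they have to be found in the camera images.
- tube: The target: round brass tube, 30 mm outside diameter, 130 mm long, flat ends with a dark bore, about 0.2 to 0.45 kg. Origin at its middle, on its axis (15 mm above what it lies on); its x axis runs along its length.
- hex_brass: Not wanted: solid brass hexagonal bar, 30 mm across flats, 90 mm long (shorter than the tube), lying on a flat. Origin at its middle; x along its length.
- rod_steel: Not wanted: round bright-steel rod, 30 mm diameter, 130 mm long. Origin at its middle; x along its length.
- hex_black: Not wanted: black hexagonal bar, 30 mm across flats, 120 mm long. Origin at its middle; x along its length.
- bin: Fixed blue open-topped bin, 190 mm (its x) by 280 mm (its y) by 55 mm high, walls and floor 5 mm thick. Origin at the centre of its underside. The four bars lie in it side by side in any order, roughly along its x, about 62 mm from axis to axis, so about 30 mm is free beside each at its middle; the outer axes are about 42 mm from the inner wall.
- ramp: Fixed yellow roll-test ramp with black side rails. Origin on the table under it; it runs downhill along its own x (level), z up. Deck: flat 10 degree slope from x = -150 mm (surface 68 mm high, no end wall) to x = 120 mm (20 mm high), 165 mm wide between rails that stand 18 mm above it. A steel gate crosses the deck at x = -20 mm (deck 45 mm high there). The foot drops into the green tray.
- ramp_load (a point): Point on the deck surface, at the middle of its width, 61 mm uphill of the gate's uphill face: a good place to let go of the tube, square across the ramp. The point's axes are those of the ramp body (not tilted).
- ramp_tray (a point): Middle of the floor of the green catch tray at the ramp's foot (6 mm above the table); inside, the tray is 80 mm along the ramp by 165 mm across, with 45 mm high black outer walls.
- gate (a joint): Travel in m of the ramp's steel gate (8 mm thick): 0 = closed, 11 mm proud of the deck, so that a tube let go above it, lying across the ramp (along the ramp's y), rolls down to it and stays; 0.014 = fully dropped, below the deck. It moves straight down with the red pad, takes about 5 to 8 N and stays where pushed (no spring).
- gate_pad (a point): Centre of the top face of the red press pad, 40 by 40 mm, beside the ramp (outside the rail, 122 mm from the ramp's centre line on its +y side), 79 mm above the table when the gate is closed. Fully down it is 14 mm lower. Joined to the gate.

How it is judged:
On the way, in this order (a step that is already met when the one before it is completed fails the run):
1. the brass tube rests on the ramp's deck across it, above the closed gate, let go (x of tube in the frame of ramp between -0.14 and -0.025 m and y of tube in the frame of ramp between -0.03 and 0.03 m and z of tube in the frame of ramp between 0.055 and 0.085 m and angle between the x axis of tube and the y axis of ramp, either way round below 0.2 rad and value of joint gate below 0.005 m and contact force between the fingers and tube below 0.1 N and linear speed of tube below 0.02 m/s), for 0.3 s.
2. the red pad is pressed down and the gate dropped (value of joint gate above 0.011 m), for 0.1 s.
At the end, for the whole second after the job is handed in: Tube at rest (under 0.03 m/s) on the green tray floor (middle within 37 mm along, 30 mm across, under 25 mm above the floor), gate down at least 11 of 14 mm, the other three bars in the bin (middles within its walls, under 50 mm high) (x of tube in the frame of ramp_tray between -0.037 and 0.037 m and y of tube in the frame of ramp_tray between -0.03 and 0.03 m and z of tube in the frame of ramp_tray between 0 and 0.025 m and linear speed of tube below 0.03 m/s and value of joint gate above 0.011 m and x of hex_brass in the frame of bin between -0.095 and 0.095 m and y of hex_brass in the frame of bin between -0.14 and 0.14 m and z of hex_brass in the frame of bin between 0 and 0.05 m and x of rod_steel in the frame of bin between -0.095 and 0.095 m and y of rod_steel in the frame of bin between -0.14 and 0.14 m and z of rod_steel in the frame of bin between 0 and 0.05 m and x of hex_black in the frame of bin between -0.095 and 0.095 m and y of hex_black in the frame of bin between -0.14 and 0.14 m and z of hex_black in the frame of bin between 0 and 0.05 m); the robot touches nothing.
It fails at once if the fingers touch the tube once the gate has begun to drop (value of joint gate above 0.006 m and contact force between the fingers and tube above 0.5 N).
It also fails if it takes over 53 s, if anything falls off the work surface, if the arm or the gripper's body presses on something with over 40 N, if the wrist force passes 120 N, or if a joint passes its speed limit or range.

### The arm

A 6-joint arm with a two-finger parallel gripper is mounted at the origin on the work surface. World frame = base frame: x ahead of the robot, y to its left, z up, the work surface at z = 0. Lengths are in m, angles in rad, forces in N, time in s.
With the tool pointing down it reaches from about 0.25 to 0.85 m from the base axis. Payload 12.5 kg.
Tool frame: the origin (TCP) lies at the very end of the fingers, on their centre line; the grasp point (between the pads) lies 19 mm behind it; z points along the fingers, y is the line along which they close (so a half turn about z gives the same grasp; the last joint's range is limited). The gripper opens to 93 mm and grips with 3 to 60 N. Pads are 15 mm wide; open, the fingers measure 128 mm over their backs; the gripper's body (75 mm by 188 mm) begins 65 mm behind the grasp point.
Start: joints at [-0.085, 0.351, 1.652, -0, 1.139, -0.085], TCP at [0.55, 0, 0.219] pointing down, gripper open.
Joint ranges: [-2.75, 2.75], [-0.79, 2.1], [0.01, 2.65], [-1.57, 4.71], [0.07, 3.14], [-2.87, 2.87]. Speed limits (rad/s): [2.22, 2.22, 2.79, 3.14, 3.14, 3.14].

### API

Orientations are given as a unit quaternion [x, y, z, w].
In Python, from station import read_state, capture, close_job gives the robot as it stands. The module is installed in compiled form; this text tells all that it offers.
- The arm moves only by the shell command python3 -m creep 'ROWS' [FORCE]. ROWS is JSON, a list of rows, each a list of 7 numbers: the shift along the world's x, y, z in m, then the turn, a rotation vector about the world's x, y, z in degrees, then the opening in per cent of the stroke, from 0 (shut) to 100 (fully open). A call has 1 to 8 rows; each row is the pose to reach, as a shift and turn from the pose commanded when the call began; what a row does not reach only later rows make up. A row lasts 1/10 s, in which the tool goes at most 50 mm and 8.59 degrees, less where a joint would pass 70% of its speed; a pose out of reach is approached as far as the arm can. A call with a gripper value outside its range is refused whole. The fingers move at their own pace and stop on an object; FORCE is the grip in N (left out, the last holds). Time passes only in rows, so rows that repeat a pose let the fingers close. It gives the time, the measured TCP pose, the force, the opening and the grip force at its end, in the units of the state.
- read_state(): the state, without advancing time (a new reading comes with each control period).
- capture(name): name is "scene" or "side" or "wrist"; returns a dict with "pixels" (400x640x3 uint8, blue, green, red), "fovy" (degrees; the focal length in pixels is half the picture's height over the tangent of half this angle, whatever the lens; pixels are square), "cx", "cy" (the principal point, pixels), "distortion" ([k1, k2, p1, p2, k3] as OpenCV has them; the pictures are not rectified), "R" (3x3) and "t" (3): a world point X has camera coordinates R X + t; the wrist camera has in their place "mount" (4x4, takes a point from camera to tool coordinates, whose origin is the TCP and whose axes are the flange's). Camera axes: x right, y down, z forward; pixel columns grow to the right and rows downward; lengths in m; the calibration is good to about 2 mm. A picture is of the moment at which its call begins: read the wrist's pose just before it. There is no depth.
- close_job(): hands the job in; it is judged then, once.
The state is a dict: "clock": time; "qpos": joint angles; "qd": joint speeds; "effort": joint torques, N m; "tool_pos": TCP position; "ee_rot": TCP orientation; "contact_force": force on the tool from outside, world axes, zero at the start; "torque": the same for the moment, N m; "grip_width": finger opening in m; "finger_force": force on a finger pad.
Only numpy, scipy, OpenCV 4.12 (cv2) and the standard library are available. Lean on these libraries where they do the work, as an engineer would, in place of code of your own. Each camera call takes 0.05 s, during which the arm holds its last target. There are 200 camera calls.

## Working session

There is one attempt and no reset: what is moved stays moved. The work goes in short steps, Python scripts to look and compute and a shell command to move; the robot and the scene stay as the last step left them, time stands still between calls to the robot, and variables do not carry over. Pictures are saved under pics/ and viewed, at most 10 in all, crops included, and the job is handed in when it is done.

```bash
mkdir -p pics
cat > h.py <<'E'
import numpy as np, cv2
from station import read_state, capture
from scipy.spatial.transform import Rotation as Ro
def cam(n):
    s=read_state(); c=capture(n); c["pixels"]=np.array(c["pixels"],np.uint8)
    if n=="wrist":
        M=np.array(c["mount"]); T=np.eye(4); T[:3,:3]=Ro.from_quat(s["ee_rot"]).as_matrix(); T[:3,3]=s["tool_pos"]
        W=np.linalg.inv(T@M); c["R"]=W[:3,:3]; c["t"]=W[:3,3]
    c["R"]=np.array(c["R"]); c["t"]=np.array(c["t"]); return c
def K(c):
    f=200/np.tan(np.radians(c["fovy"])/2); return np.array([[f,0,c["cx"]],[0,f,c["cy"]],[0,0,1]])
def ray(c,uv,z):
    p=cv2.undistortPoints(np.array(uv,float).reshape(-1,1,2),K(c),np.array(c["distortion"],float)).reshape(-1,2)
    d=np.c_[p,np.ones(len(p))]@c["R"]; o=-c["R"].T@c["t"]
    return o+d*((z-o[2])/d[:,2])[:,None]
def proj(c,X):
    return cv2.projectPoints(np.array(X,float).reshape(-1,1,3),cv2.Rodrigues(c["R"])[0],c["t"],K(c),np.array(c["distortion"],float))[0].reshape(-1,2)
E
python3 - <<'E'
from h import *
for n in ["scene","side"]:
    c=cam(n); cv2.imwrite(f"pics/{n}.png",c["pixels"]); print(n,-c["R"].T@c["t"],c["distortion"],c["fovy"])
print(read_state())
E
```

```text
scene [ 0.98711105 -0.7181791   1.22441439] [0.05989838 0.         0.         0.         0.        ] 42.134671187877004
side [0.32714624 0.7361047  0.93288326] [-0.0852204  0.         0.         0.         0.       ] 45.50993183781861
{'clock': 0.1, 'qpos': array([-8.45804709e-02,  3.51196629e-01,  1.65234483e+00, -3.38322765e-06,
        1.13909646e+00, -8.46016176e-02]), 'qd': array([-3.65368352e-04, -9.65255785e-05, -2.89143171e-03, -2.02627033e-03,
       -2.33783697e-03,  6.62827620e-04]), 'effort': array([ 6.21537929e-04, -4.98029208e+01, -2.85706007e+01,  6.99262437e-02,
        2.38850416e-02, -7.56712393e-05]), 'tool_pos': array([5.49696415e-01, 6.11991993e-05, 2.18153244e-01]), 'ee_rot': array([ 7.07098707e-01,  7.07114662e-01, -3.38188754e-04, -3.98472680e-04]), 'contact_force': array([ 1.09275244, -0.71471933,  0.51786091]), 'torque': array([-0.02878007, -0.00730038, -0.00471256]), 'finger_force': 0.0, 'grip_width': 0.0931545980821191}
```

View pics/scene.png

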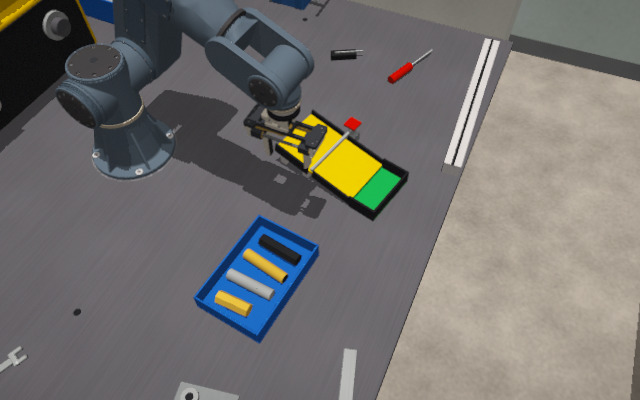

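View pics/side.png

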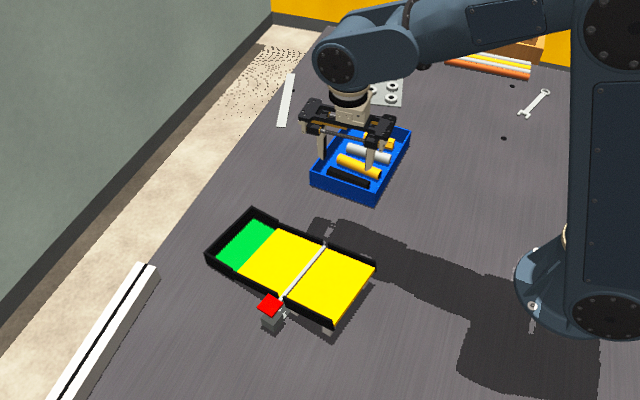

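The scene view shows the bars in the bin, black hex (280,249), tube (265,265), steel rod (250,284) and short brass hex (233,303). The side view shows the ramp, with its uphill far corner at (375,264), the gate from (325,245) to (283,298) and the red pad at (270,306).

Run:
```python
from h import *
def comps(c,lo,hi,mn=60):
    m=cv2.inRange(cv2.cvtColor(c["pixels"],cv2.COLOR_BGR2HSV),lo,hi)
    n,l,s,ce=cv2.connectedComponentsWithStats(m); 
    return [(s[i,4],ce[i],(l==i).astype(np.uint8)) for i in range(1,n) if s[i,4]>mn]
a=cam("scene"); b=cam("side")
for c,n in((a,"scene"),(b,"side")):
    for A,ce,m in comps(c,(0,200,120),(5,255,255)):
        print(n,"red",A,ce,ray(c,ce,.079))
    for nm,lo,hi in(("yel",(26,200,100),(34,255,255)),("grn",(50,150,80),(80,255,255)),("brass",(15,120,80),(25,255,255))):
        for A,ce,m in comps(c,lo,hi):
            k=cv2.findContours(m,0,2)[0][0]; q=cv2.approxPolyDP(k,4,True).reshape(-1,2)
            print(n,nm,A,ce.round(1),q.tolist())
            if nm=="brass" and ce[1]>120:
                r=cv2.minAreaRect(k); print(r, ray(c,ce,.022)[0])
# pad from both: triangulate in world
```

```text
scene red 166 [401.22891566  71.20481928] [[0.65782128 0.58513457 0.079     ]]
scene red 121 [352.19008264 123.26446281] [[0.60211076 0.30671668 0.079     ]]
scene yel 124 [312.  120.5] [[303, 121], [323, 124], [312, 114]]
scene yel 345 [324.8 146.2] [[330, 128], [310, 171], [340, 137]]
scene yel 2069 [347.9 168. ] [[345, 139], [314, 170], [353, 196], [381, 165]]
scene yel 128 [292.5 151.1] [[278, 144], [302, 161], [295, 148]]
scene grn 981 [376.8 188. ] [[382, 167], [354, 197], [372, 209], [400, 178]]
scene brass 650 [13.3 10. ] [[0, 30], [40, 0], [0, 0]]
scene brass 102 [86.2 20.8] [[76, 0], [95, 42]]
scene brass 80 [329.2 129.9] [[316, 125], [327, 127], [324, 138], [328, 127], [341, 136], [322, 121]]
((327.1148681640625, 132.43919372558594), (26.736957550048828, 12.670991897583008), 35.53767776489258) [0.52817987 0.30215915 0.022     ]
scene brass 62 [301.4 130. ] [[292, 132], [296, 128], [304, 136], [310, 131], [298, 126]]
((301.10003662109375, 131.1999969482422), (16.760072708129883, 8.5381498336792), 18.434946060180664) [0.44875069 0.26597132 0.022     ]
scene brass 499 [264.4 
[... 1447 characters left out ...]
[357.2 167.8] [[337, 157], [337, 162], [375, 178], [381, 170], [375, 174], [368, 170], [371, 166], [365, 171]]
((357.9999694824219, 165.99998474121094), (45.681053161621094, 9.656157493591309), 21.801410675048828) [ 0.57237576 -0.19053922  0.022     ]
side brass 130 [318.8 276.5] [[367, 264], [325, 248], [286, 296], [323, 315], [286, 296], [327, 248]]
((326.26348876953125, 279.8916015625), (42.57049560546875, 76.39225769042969), 39.55966567993164) [0.54451275 0.17834433 0.022     ]
side brass 151 [352.7 299.3] [[374, 269], [336, 322], [331, 319], [334, 326]]
((352.0242614746094, 296.0774230957031), (7.336271286010742, 69.62965393066406), 35.753883361816406) [0.45438693 0.2069481  0.022     ]
```

Run:
```python
from h import *
a=cam("scene"); b=cam("side")
fl=ray(b,[277,228.5],.020)[0]; fu=ray(b,[375,266],.068)[0]; nu=ray(b,[335,325],.068)[0]
print(fl,fu,nu); d=fl-fu; print("len",np.hypot(*d[:2]),"yaw",np.degrees(np.arctan2(d[1],d[0])))
e=nu-fu;print("w",np.hypot(*e[:2]),"yaw",np.degrees(np.arctan2(e[1],e[0]))-90)
# scene: side toward -y hidden; green/yellow line and +y side rail
p=ray(a,[[381.5,166],[353.5,196.5],[303,121]],[.020]); print(p)
e=p[0]-p[1]; print(np.degrees(np.arctan2(e[1],e[0]))-90)
# tube axis: endpoints mid
q=ray(a,[[245.5,255],[284,277.5]],.025); print(q, q.mean(0)); e=q[1]-q[0]; print(np.hypot(*e[:2]),np.degrees(np.arctan2(e[1],e[0])))
# bin rim corners scene
print(ray(a,[[261,217],[319,244],[260,340],[195,298]],.055))
```

```text
[0.69117111 0.08319533 0.02      ] [0.42849089 0.13751182 0.068     ] [0.46230143 0.30197197 0.068     ]
len 0.26823716964585675 yaw -11.682856002522056
w 0.16789964942349092 yaw -11.617289259647663
[[0.72903102 0.23471036 0.02      ]
 [0.69643692 0.09763719 0.02      ]
 [0.43544644 0.30468909 0.02      ]]
-13.375735947857862
[[ 0.51205279 -0.19734377  0.025     ]
 [ 0.63423976 -0.21353825  0.025     ]] [ 0.57314628 -0.20544101  0.025     ]
0.1232554921405682 -7.549897253207881
[[ 0.50396783 -0.09157215  0.055     ]
 [ 0.68189176 -0.10304593  0.055     ]
 [ 0.66544948 -0.38994835  0.055     ]
 [ 0.47146731 -0.36389422  0.055     ]]
```

```bash
python3 -m creep '[[0,-0.03,0.03,0,0,8.5,100],[0,-0.07,0.05,0,0,17,100],[0,-0.11,0.08,0,0,25.5,100],[0,-0.15,0.08,0,0,34,100],[0,-0.18,0.08,0,0,42.5,100],[0,-0.20,0.08,0,0,51,100],[0,-0.20,0.08,0,0,59.5,100],[0,-0.20,0.08,0,0,68,100]]'
```

```text
clock: 1.1
tool_pos: [0.5498, -0.2007, 0.2984]
ee_rot: [0.188, 0.982, 0.0, -0.0]
contact_force: [0.7, -0.0, -0.3]
grip_width: 0.0932
finger_force: 0.0
```

```bash
python3 -m creep '[[0.02,0,0,0,0,7.5,100],[0.02,0,0,0,0,14,100],[0.02,0,0,0,0,14,100],[0.02,0,0,0,0,14,100]]'
python3 - <<'E'
from h import *
c=cam("wrist"); cv2.imwrite("pics/w1.png",c["pixels"]); print(-c["R"].T@c["t"],c["R"].round(2),c["fovy"])
E
```

```text
clock: 1.5
tool_pos: [0.5698, -0.1999, 0.2986]
ee_rot: [0.071, 0.997, 0.0, -0.0]
contact_force: [-0.4, -0.7, 0.2]
grip_width: 0.0929
finger_force: 0.0
[ 0.49348995 -0.18881965  0.46478594] [[ 0.14  0.99 -0.  ]
 [ 0.95 -0.14  0.28]
 [ 0.27 -0.04 -0.96]] 62.34946032428847
```

View pics/w1.png

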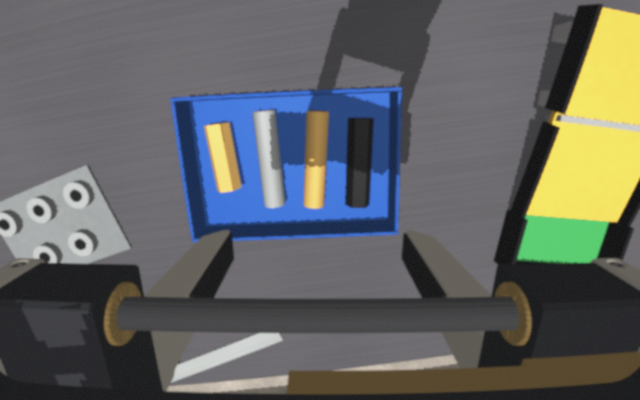

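The wrist view shows the tube from (317,112) to (314,208), with the steel rod on its left and the black hex on its right. The bar spacing looks clear.

```bash
cat > tube.py <<'E'
from h import *
c=cam("wrist"); m=cv2.inRange(cv2.cvtColor(c["pixels"],cv2.COLOR_BGR2HSV),(12,100,60),(28,255,255)); m[240:]=0; m[:,480:]=0
n,l,s,ce=cv2.connectedComponentsWithStats(m)
for i in range(1,n):
    if s[i,4]>300:
        vx,vy,x0,y0=cv2.fitLine(np.argwhere(l==i)[:,::-1].astype(np.float32),2,0,.01,.01).ravel()
        st=s[i]; ys=[st[1],st[1]+st[3]]; e=[[x0+vx*(y-y0)/vy,y] for y in ys]
        p=ray(c,e,.026); d=p[1]-p[0]; print(ce[i],p,"mid",p.mean(0),"len",np.hypot(*d[:2]),"yaw",np.degrees(np.arctan2(d[1],d[0])))
E
python3 tube.py
```

```text
[315.35169029 158.25790622] [[ 0.50685526 -0.19076443  0.026     ]
 [ 0.63660159 -0.21521561  0.026     ]] mid [ 0.57172842 -0.20299002  0.026     ] len 0.13203019025823434 yaw -10.67243160343507
[222.8228013  156.23778502] [[ 0.50253215 -0.3244836   0.026     ]
 [ 0.59583201 -0.32560043  0.026     ]] mid [ 0.54918208 -0.32504201  0.026     ] len 0.09330654402232594 yaw -0.6858155877521752
```

```bash
python3 -m creep '[[0.002,-0.003,-0.05,0,0,-2.5,50],[0.002,-0.003,-0.1,0,0,-2.5,50],[0.002,-0.003,-0.15,0,0,-2.5,50],[0.002,-0.003,-0.18,0,0,-2.5,50],[0.002,-0.003,-0.2,0,0,-2.5,50],[0.002,-0.003,-0.2,0,0,-2.5,50]]' 25
python3 tube.py
python3 - <<'E'
from h import *
c=cam("wrist"); cv2.imwrite("pics/w2.png",c["pixels"])
E
```

```text
clock: 2.2
tool_pos: [0.5705, -0.2024, 0.0961]
ee_rot: [0.092, 0.996, 0.001, -0.002]
contact_force: [-0.6, -0.5, 0.4]
grip_width: 0.0499
finger_force: 0.0
[316.60376925 176.87106412] [[ 0.50680709 -0.19089431  0.026     ]
 [ 0.59686983 -0.20767619  0.026     ]] mid [ 0.55183846 -0.19928525  0.026     ] len 0.09161292603966571 yaw -10.55518172003113
[161.92962185 192.7710084 ] [[ 0.50217975 -0.31528596  0.026     ]
 [ 0.577106   -0.31552178  0.026     ]] mid [ 0.53964287 -0.31540387  0.026     ] len 0.07492662309078413 yaw -0.1803321029903736
```

View pics/w2.png

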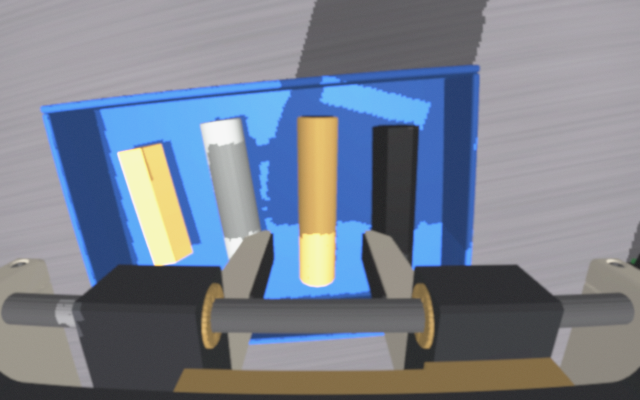

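The tube runs down the middle between the fingers, from (317,117) to (317,285). Both fingers have clear gaps beside the neighbouring bars.

```bash
python3 -m creep '[[0.001,0,-0.04,0,0,0,50],[0.001,0,-0.07,0,0,0,50],[0.001,0,-0.08,0,0,0,50],[0.001,0,-0.088,0,0,0,50],[0.001,0,-0.088,0,0,0,25],[0.001,0,-0.088,0,0,0,25],[0.001,0,-0.088,0,0,0,25],[0.001,0,-0.088,0,0,0,25]]' 25; python3 -m creep '[[0,0,0,0,0,0,10],[0,0,0,0,0,0,10],[0,0,0,0,0,0,10]]'
```

```text
clock: 3.1
tool_pos: [0.5738, -0.2033, 0.012]
ee_rot: [0.092, 0.996, -0.0, 0.001]
contact_force: [-0.4, 0.0, 7.2]
grip_width: 0.0292
finger_force: 25.0
clock: 3.4
tool_pos: [0.5738, -0.2033, 0.012]
ee_rot: [0.092, 0.996, -0.0, 0.001]
contact_force: [-0.0, 0.5, 8.1]
grip_width: 0.0293
finger_force: 25.0
```

```bash
python3 -m creep '[[0,0,0.03,0,0,0,10],[0,0,0.07,0,0,0,10],[0,0,0.115,0,0,0,10],[0,0.02,0.16,0,0,-8.5,10],[-0.01,0.06,0.19,0,0,-17,10],[-0.02,0.1,0.19,0,0,-25.5,10],[-0.03,0.14,0.19,0,0,-34,10],[-0.04,0.18,0.19,0,0,-42.5,10]]' 30; python3 -m creep '[[-0.005,0.04,0,0,0,-8.5,10],[-0.01,0.08,0,0,0,-17,10],[-0.015,0.12,0,0,0,-25.5,10],[-0.02,0.16,0,0,0,-34,10],[-0.025,0.2,0,0,0,-42.5,10],[-0.025,0.229,0,0,0,-49,10],[-0.025,0.229,0,0,0,-49,10],[-0.025,0.229,0,0,0,-49,10]]'
python3 - <<'E'
from h import *
print(read_state()["qpos"])
c=cam("wrist"); cv2.imwrite("pics/w3.png",c["pixels"])
E
```

```text
clock: 4.2
tool_pos: [0.5322, -0.0215, 0.2012]
ee_rot: [0.449, 0.893, 0.0, 0.0]
contact_force: [2.2, 0.3, -2.1]
grip_width: 0.0294
finger_force: 30.0
clock: 5.0
tool_pos: [0.5077, 0.2063, 0.2006]
ee_rot: [0.776, 0.63, -0.0, 0.0]
contact_force: [-0.2, 0.0, -2.7]
grip_width: 0.0293
finger_force: 30.0
[ 3.01124876e-01  3.66703736e-01  1.67634274e+00 -2.38980713e-04
  1.09884083e+00  5.07884418e-01]
```

View pics/w3.png

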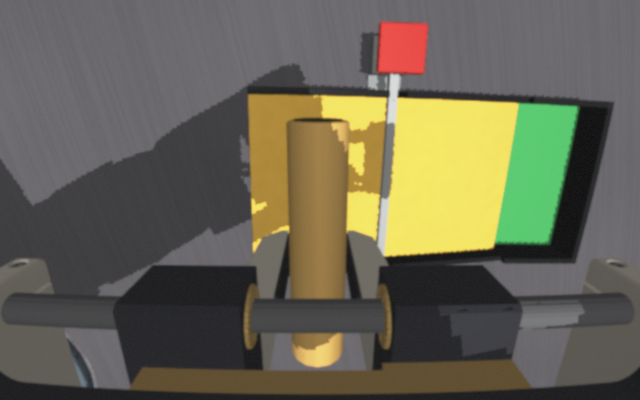

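The tube is held square, parallel to the gate line from (395,75) to (382,250). The red pad is at (403,48) and the upper deck edge is at u≈250. I'll refine the ramp pose from this view.

Run:
```python
from h import *
c=cam("wrist"); hsv=cv2.cvtColor(c["pixels"],cv2.COLOR_BGR2HSV)
m=cv2.inRange(hsv,(0,200,120),(5,255,255)); n,l,s,ce=cv2.connectedComponentsWithStats(m); i=1+np.argmax(s[1:,4])
pad=ray(c,ce[i],.079)[0]; print("pad",ce[i],pad)
g=ray(c,[[394.5,90],[382.5,245]],.055); e=g[0]-g[1]; print("gate",g,"yaw",np.degrees(np.arctan2(e[1],e[0]))-90)
u=ray(c,[[249.5,96],[252,245]],.068); e=u[0]-u[1]; print("upper",u,np.degrees(np.arctan2(e[1],e[0]))-90)
r=ray(c,[516,104],.020)[0]; print("lowfar",r)
d=r-u[0]; th=np.arctan2(d[1],d[0]); print(np.degrees(th))
for th in np.radians([-11.5,-12.5]):
    R=np.array([[np.cos(th),-np.sin(th)],[np.sin(th),np.cos(th)]])
    o=pad[:2]-R@[-.02,.122]; print("origin",o,"load",o+R@[-.085,0],"tray",o+R@[.165,0], "upper mid local",(u[:,:2]-o)@R, (r[:2]-o)@R,(g[:,:2]-o)@R)
```

```text
Traceback (most recent call last):
ValueError: attempt to get argmax of an empty sequence
```

Run:
```python
from h import *
c=cam("wrist")
pad=ray(c,[403,47.5],.079)[0]; print("pad",pad,c["pixels"][47,403])
g=ray(c,[[394.5,90],[382.5,245]],.055); e=g[0]-g[1]; print("gate",g,"yaw",np.degrees(np.arctan2(e[1],e[0]))-90)
u=ray(c,[[249.5,96],[252,245]],.068); e=u[0]-u[1]; print("upper",u,np.degrees(np.arctan2(e[1],e[0]))-90)
r=ray(c,[516,104],.020)[0]; print("lowfar",r)
d=r-u[0]; print(np.degrees(np.arctan2(d[1],d[0])))
for th in np.radians([-11.5,-12.5]):
    R=np.array([[np.cos(th),-np.sin(th)],[np.sin(th),np.cos(th)]])
    o=pad[:2]-R@[-.02,.122]; print("origin",o,"load",o+R@[-.085,0],"upper mid local",(u[:,:2]-o)@R, (r[:2]-o)@R,(g[:,:2]-o)@R)
```

```text
pad [0.60054462 0.3072972  0.079     ] [ 75  79 235]
gate [[0.59390803 0.27503398 0.055     ]
 [0.55946833 0.12602398 0.055     ]] yaw -13.013884302779175
upper [[0.46628096 0.29640449 0.068     ]
 [0.43179624 0.15912763 0.068     ]] -14.10123666331323
lowfar [0.72517495 0.23616095 0.02      ]
-13.099375654735246
origin [0.59582023 0.18375902] load [0.51252663 0.2007053 ] upper mid local [[-0.14939662  0.0845581 ]
 [-0.15582044 -0.05683803]] [0.11631063 0.07713913] [[-0.02007111  0.08906136]
 [-0.02411161 -0.0638234 ]]
origin [0.59366491 0.18386029] load [0.51067975 0.20225766] upper mid local [[-0.14872347  0.08230552]
 [-0.1526786  -0.05918119]] [0.11707279 0.07952491] [[-0.01949624  0.08906513]
 [-0.02086792 -0.06386685]]
```

```bash
python3 -m creep '[[0.004,-0.003,-0.03,1.1,4.9,-0.5,10],[0.004,-0.003,-0.07,2.2,9.75,-1,10],[0.004,-0.003,-0.1,2.2,9.75,-1,10],[0.004,-0.003,-0.12,2.2,9.75,-1,10],[0.004,-0.003,-0.12,2.2,9.75,-1,10],[0.004,-0.003,-0.12,2.2,9.75,-1,10]]'
python3 - <<'E'
from h import *
print(Ro.from_quat(read_state()["ee_rot"]).as_matrix().round(3))
c=cam("side"); cv2.imwrite("pics/s2.png",cv2.resize(c["pixels"][180:360,180:420],None,fx=3,fy=3))
E
```

```text
clock: 5.75
tool_pos: [0.5124, 0.2025, 0.0813]
ee_rot: [0.78, 0.62, -0.054, -0.068]
contact_force: [-0.1, 0.8, -2.6]
grip_width: 0.0293
finger_force: 30.0
[[ 0.225  0.96  -0.169]
 [ 0.974 -0.222  0.04 ]
 [ 0.001 -0.173 -0.985]]
```

View pics/s2.png

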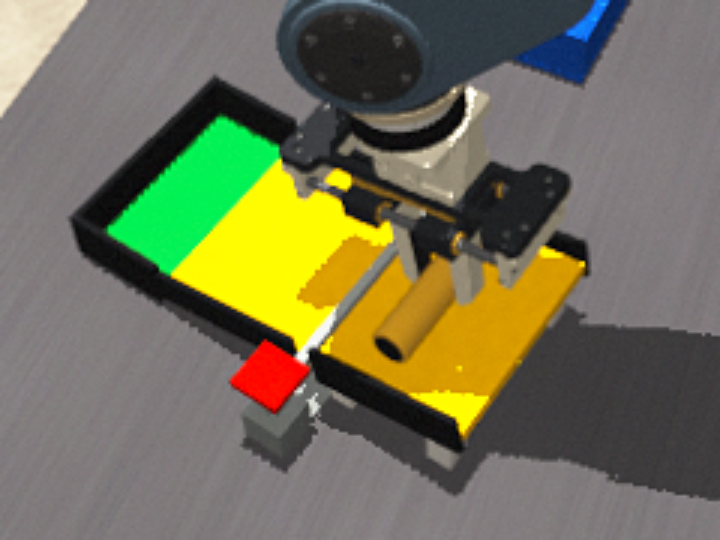

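The tube hangs square over the upper deck, with its bore end at crop (392,345), parallel to the gate and clear of both rails.

```bash
python3 -m creep '[[0,0,-0.008,0,0,0,10],[0,0,-0.012,0,0,0,10],[0,0,-0.014,0,0,0,10],[0,0,-0.014,0,0,0,10]]'
```

```text
clock: 6.2
tool_pos: [0.5119, 0.203, 0.0665]
ee_rot: [0.78, 0.62, -0.054, -0.068]
contact_force: [-0.4, 0.3, -2.2]
grip_width: 0.0294
finger_force: 30.0
```

```bash
python3 -m creep '[[0,0,-0.002,0,0,0,10],[0,0,-0.002,0,0,0,10]]';python3 -m creep '[[0,0,-0.0015,0,0,0,10],[0,0,-0.0015,0,0,0,10]]'
```

```text
clock: 6.4
tool_pos: [0.5119, 0.203, 0.0645]
ee_rot: [0.78, 0.62, -0.054, -0.068]
contact_force: [-0.1, 0.1, -2.1]
grip_width: 0.0294
finger_force: 30.0
clock: 6.6
tool_pos: [0.5119, 0.203, 0.063]
ee_rot: [0.78, 0.62, -0.054, -0.068]
contact_force: [0.2, -0.1, -1.6]
grip_width: 0.0289
finger_force: 30.0
```

```bash
python3 -m creep '[[0,0,-0.001,0,0,0,10],[0,0,-0.001,0,0,0,10]]'; python3 -m creep '[[0,0,0,0,0,0,40],[0,0,0,0,0,0,50],[0,0,0,0,0,0,60],[0,0,0,0,0,0,70],[0,0,0,0,0,0,70],[0,0,0,0,0,0,70],[0,0,0,0,0,0,70]]'
```

```text
clock: 6.8
tool_pos: [0.512, 0.203, 0.0628]
ee_rot: [0.78, 0.62, -0.054, -0.068]
contact_force: [-3.0, -2.1, 6.3]
grip_width: 0.029
finger_force: 30.0
clock: 7.5
tool_pos: [0.512, 0.203, 0.0621]
ee_rot: [0.78, 0.62, -0.054, -0.068]
contact_force: [0.5, -0.2, -0.4]
grip_width: 0.0648
finger_force: 0.1
```

```bash
python3 -m creep '[[0.001,0,0.008,0,0,0,70],[0.003,-0.001,0.016,0,0,0,70],[0.005,-0.001,0.03,0,0,0,70],[0.008,-0.002,0.05,0,0,0,70],[0.015,-0.003,0.08,0,0,0,70],[0.02,-0.005,0.12,0,0,0,70],[0.02,-0.005,0.12,0,0,0,70]]'
python3 - <<'E'
from h import *
c=cam("side"); cv2.imwrite("pics/s3.png",cv2.resize(c["pixels"][180:360,180:420],None,fx=3,fy=3))
E
```

```text
clock: 8.2
tool_pos: [0.5349, 0.1984, 0.1882]
ee_rot: [0.78, 0.62, -0.05, -0.066]
contact_force: [-0.1, 0.2, -0.7]
grip_width: 0.0652
finger_force: 0.0
```

View pics/s3.png

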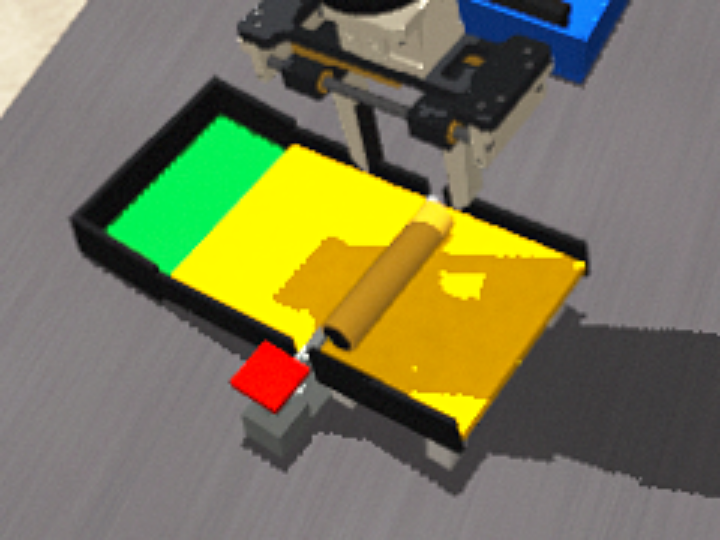

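The tube rests by itself against the closed gate, from crop (340,335) to (437,215), parallel to it. The fingers are well clear.

```bash
python3 -m creep '[[0.02,0.04,0,-1.1,-4.9,0,70],[0.04,0.08,0,-2.2,-9.75,0,0],[0.065,0.11,-0.02,-2.2,-9.75,0,0],[0.065,0.11,-0.05,-2.2,-9.75,0,0],[0.065,0.11,-0.07,-2.2,-9.75,0,0],[0.065,0.11,-0.07,-2.2,-9.75,0,0],[0.065,0.11,-0.07,-2.2,-9.75,0,0]]' 10
python3 - <<'E'
from h import *
c=cam("side"); p=ray(c,[[293.3,291.7],[325.7,254]],.063)
th=np.radians(-12.6);R=np.array([[np.cos(th),-np.sin(th)],[np.sin(th),np.cos(th)]])
print((p[:,:2]-[.594,.185])@R)
c=cam("wrist"); cv2.imwrite("pics/w4.png",c["pixels"])
E
```

```text
clock: 8.95
tool_pos: [0.5969, 0.3079, 0.1123]
ee_rot: [0.783, 0.623, 0.0, -0.001]
contact_force: [0.3, 0.6, 0.1]
grip_width: 0.0217
finger_force: 0.0
[[-0.03818376  0.06639673]
 [-0.04178686 -0.05331184]]
```

View pics/w4.png

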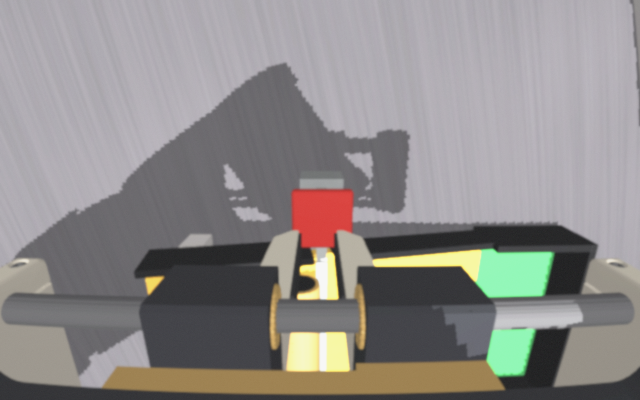

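The red pad is straight ahead of the closing fingers, at columns 292–352 and rows 190–247, with its lower edge partly hidden by them. I'll check its centre before pressing.

Run:
```python
from h import *
c=cam("wrist"); m=cv2.inRange(cv2.cvtColor(c["pixels"],cv2.COLOR_BGR2HSV),(0,150,80),(10,255,255))|cv2.inRange(cv2.cvtColor(c["pixels"],cv2.COLOR_BGR2HSV),(172,150,80),(180,255,255))
p=ray(c,[[292.5,190.5],[351.5,190.5],[352.5,232]],.079); print(p); e=p[1]-p[0]; L=np.hypot(*e[:2]); e/=L; print(L,"centre",(p[0]+p[1])/2+.02*np.array([e[1],-e[0],0]))
```

```text
[[0.5869599  0.33310367 0.079     ]
 [0.62320434 0.32472483 0.079     ]
 [0.61830738 0.29697031 0.079     ]]
0.03720032474944955 centre [0.60057741 0.30942817 0.079     ]
```

```bash
python3 -m creep '[[0.003,0.002,0,0,0,0,0],[0.003,0.002,0,0,0,0,0],[0.003,0.002,0,0,0,0,0]]'
```

```text
clock: 9.4
tool_pos: [0.6002, 0.3101, 0.1125]
ee_rot: [0.783, 0.623, 0.001, -0.0]
contact_force: [-0.6, -0.0, 0.1]
grip_width: 0.0003
finger_force: 0.0
```

```bash
python3 -m creep '[[0,0,-0.02,0,0,0,0],[0,0,-0.03,0,0,0,0],[0,0,-0.036,0,0,0,0],[0,0,-0.04,0,0,0,0],[0,0,-0.044,0,0,0,0],[0,0,-0.047,0,0,0,0],[0,0,-0.047,0,0,0,0]]'
```

```text
clock: 10.1
tool_pos: [0.6002, 0.3101, 0.0652]
ee_rot: [0.783, 0.623, 0.001, -0.0]
contact_force: [-0.0, 0.1, 0.3]
grip_width: 0.0004
finger_force: 0.0
```

```bash
python3 -m creep '[[0,0,-0.002,0,0,0,0],[0,0,-0.002,0,0,0,0]]'
python3 - <<'E'
from h import *
c=cam("side"); cv2.imwrite("pics/s4.png",cv2.resize(c["pixels"][180:360,180:420],None,fx=3,fy=3))
E
```

```text
clock: 10.3
tool_pos: [0.6004, 0.3102, 0.0648]
ee_rot: [0.783, 0.623, 0.001, -0.0]
contact_force: [-6.3, -3.1, 13.6]
grip_width: 0.0001
finger_force: 6.9
```

View pics/s4.png

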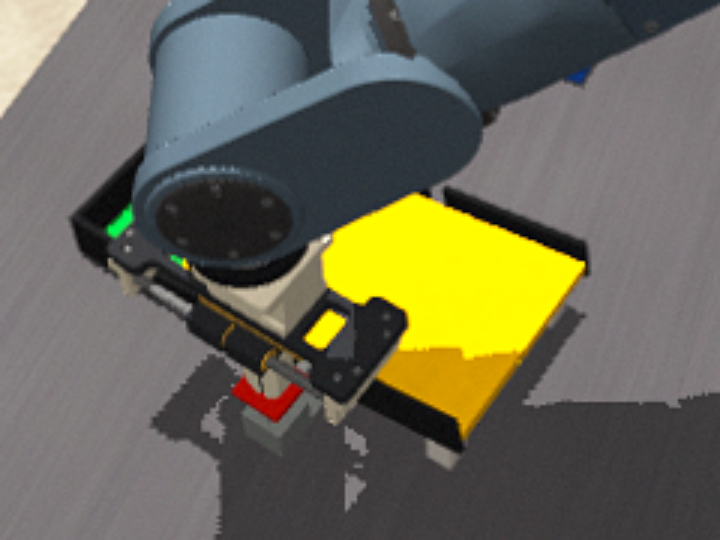

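The pad (crop (268,398)) has reached its stop, with the reaction now at 14 N, and the tube has left the upper deck. I'll retract and check the tray.

```bash
python3 -m creep '[[0,0,0.01,0,0,0,0],[0,0,0.05,0,0,0,0],[-0.03,0,0.1,0,0,0,0],[-0.07,0,0.15,0,0,0,0],[-0.11,0,0.2,0,0,0,0],[-0.15,0,0.22,0,0,0,0],[-0.15,0,0.22,0,0,0,0],[-0.15,0,0.22,0,0,0,0]]'; python3 -m creep '[[0,0,0,0,0,0,0],[0,0,0,0,0,0,0],[0,0,0,0,0,0,0],[0,0,0,0,0,0,0],[0,0,0,0,0,0,0],[0,0,0,0,0,0,0]]'
python3 - <<'E'
from h import *
c=cam("side"); cv2.imwrite("pics/s5.png",cv2.resize(c["pixels"][100:360,160:420],(600,600),interpolation=2))
E
```

```text
clock: 11.15
tool_pos: [0.4489, 0.3108, 0.2867]
ee_rot: [0.782, 0.623, 0.003, -0.0]
contact_force: [0.1, 1.3, -0.0]
grip_width: 0.0005
finger_force: 0.0
clock: 11.75
tool_pos: [0.4501, 0.3099, 0.2828]
ee_rot: [0.783, 0.622, 0.0, -0.001]
contact_force: [0.5, 0.1, 0.1]
grip_width: 0.0006
finger_force: 0.0
```

View pics/s5.png

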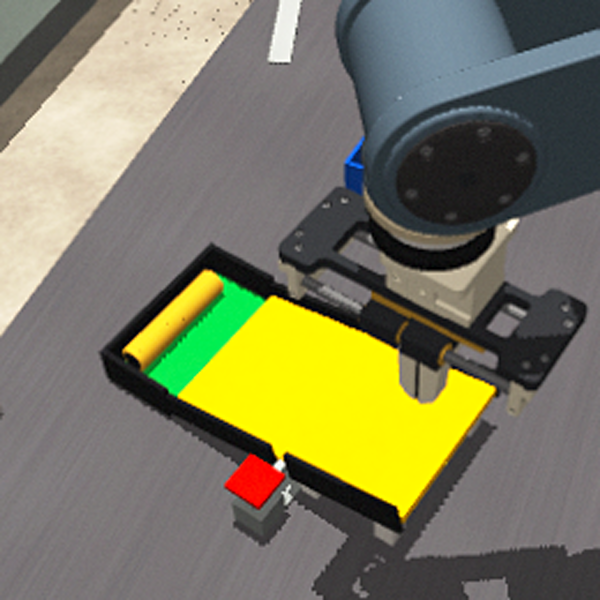

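The tube lies square in the green tray, against the end wall, from crop (130,355) to (215,280). The gate is down and the arm is clear. I'll confirm it is at rest, then hand in.

```bash
python3 -m creep '[[0,0,0,0,0,0,0],[0,0,0,0,0,0,0],[0,0,0,0,0,0,0],[0,0,0,0,0,0,0],[0,0,0,0,0,0,0],[0,0,0,0,0,0,0],[0,0,0,0,0,0,0],[0,0,0,0,0,0,0]]' | head -1
python3 - <<'E'
from h import *
from station import close_job
def m():
    p=cam("side")["pixels"][200:275,200:280]; q=cv2.inRange(cv2.cvtColor(p,cv2.COLOR_BGR2HSV),(15,100,60),(25,255,255)); return np.argwhere(q).mean(0)
a=m(); [m() for _ in range(6)]; b=m(); print(a,b)
if np.abs(a-b).max()<.3: print(close_job())
E
```

```text
clock: 12.6
[39.47480106 36.46949602] [39.36266667 36.46933333]
the job is handed in; nothing more can be done
None
```

Job handed in: the tube rested above the closed gate by itself, the pad was pressed to its stop, and the tube rolled untouched into the green tray, where it was at rest. I didn't re-image the bin at the end, but no other bar was gripped.

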